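# Clear the way, open the spice drawer and put the tins away

## Task

The steamer lid and the sieve are lying in the way of the drawer: first move both onto the chopping board, flat, right way up and side by side, well within its edges. Then pull the drawer wide open, stand every spice tin from the green mat upright on the drawer's floor, and push the drawer fully shut. Leave the mortar, glass bowl, bottle, dish and teacup where they are.

Things in the scene. Friction and masses are not known exactly. Their poses are not given: they have to be found in the camera images.
- drawer (a joint): how far the drawer is pulled out, in m: 0 fully shut, 0.19 fully open. It starts shut or up to 8 mm ajar, slides level towards the robot (along the cabinet's -x), stays where it is left and takes about 2 N to move; the cabinet is fixed to the counter
- cabinet: low wooden cabinet with one drawer, 230 deep (x), 300 wide (y), 95 mm high. Origin: on the counter, under the middle of its front face; its +x points into the cabinet, away from the robot, its -x is the way the drawer comes out. The lid and sieve lie in front of it at the start, in the drawer's way
- drawer_handle (a point): middle of the drawer's brass bar handle: bar 10 mm thick, 100 mm long along the cabinet's y, 35 mm in front of the drawer front (30 mm finger gap behind it), 65 mm above the counter. Moves with the drawer; axes as the cabinet's
- drawer_in (a point): point on the drawer's inner floor, 14 mm above the counter, 85 mm behind the front's outer face, on the centre line; moves with the drawer; axes as the cabinet's. Inside: x -73 to +124, y -125 to +125 mm about it; side walls 47 mm, front panel 69 mm above this floor. Fully open, x -73 to +105 is outside the cabinet, whose top panel passes 71 mm above this floor
- board: wooden chopping board, 240 (x) x 280 (y) x 18 mm thick, fixed; at the left or the right side. Origin: centre of its underside
- mat: green plastic place mat with two white stripes, 240 (x) x 280 (y) x 4 mm thick, fixed; the tins start on it, at the side where the board is not. Origin: centre of its underside
- lid: flat bamboo steamer lid: disc 130 mm across and 22 mm thick, with a dark round wooden knob on top in the middle, 28 mm across, from 22 to 50 mm above its underside; 0.18 kg. Origin: centre of its underside
- sieve: steel sieve lying dome up: round head 96 mm across, 36 mm high, with a straight dark wooden handle on the sieve's -x side, 18 mm wide and 20 mm high, lying on the counter, from 42 to 117 mm from the head's centre; 0.16 kg, heaviest at the handle. Origin: centre of the head's underside; z up
- sieve_grip (a point): point to grip the sieve's handle: 60 mm from the head's centre along -x, mid height of the handle (10 mm above its underside); axes as the sieve's
- tin0: red round spice tin with a bare metal lid, standing: 58 mm across, 55 mm high, 0.15 kg; may be absent. Origin: centre of its underside, z up
- tin1: yellow round spice tin with a bare metal lid, standing: 58 mm across, 55 mm high, 0.15 kg; may be absent. Origin: centre of its underside, z up
- tin2: blue round spice tin with a bare metal lid, standing: 58 mm across, 55 mm high, 0.15 kg; may be absent. Origin: centre of its underside, z up
- tin3: orange round spice tin with a bare metal lid, standing: 58 mm across, 55 mm high, 0.15 kg; may be absent. Origin: centre of its underside, z up
- mortar: grey granite mortar 124 mm across, 100 mm high, its pestle leaning in it (top 175 mm up). Bystander; origin: centre of its underside
- bowl: glass bowl, 140 mm across, 60 mm high. Bystander; origin: centre of its underside
- sauce: amber sauce bottle with red cap, 60 mm across, 180 mm high. Bystander; origin: centre of its underside
- dish: small blue dipping dish, 64 mm across, 24 mm high. Bystander; origin: centre of its underside
- teacup: small white handleless teacup, 56 mm across, 45 mm high. Bystander; origin: centre of its underside
Mind the look-alikes: they are no part of the job. What is shaped like the tin2 but purple is not meant.

How it is judged:
By the outcome, as a careful person would: the job done as asked, in the order asked, and still so for the second after the job is handed in, with the robot touching nothing.
Of tin0, tin1, tin2, tin3 only 2 to 4 are there at a start; the rules pass over those that are not, and their reading is None.
At some moment in a run one of tin0, tin1, tin2, tin3 may be knocked a few centimetres aside while the robot is not near it.
Once in a run the grip may slacken for a moment while it holds something.
It also fails if it takes over 210 s, if anything falls off the work surface, if the arm or the gripper's body presses on something with over 40 N, if the wrist force passes 120 N, or if a joint passes its speed limit or range.

## Robot

A 6-joint arm with a two-finger parallel gripper is mounted at the origin on the work surface. World frame = base frame: x ahead of the robot, y to its left, z up, the work surface at z = 0. Lengths are in mm, angles in rad, forces in N, time in s.
With the tool pointing down it reaches from about 350 to 975 mm from the base axis. Payload 4.9 kg.
Tool frame: the origin (TCP) lies at the very end of the fingers, on their centre line; the grasp point (between the pads) lies 19 mm behind it; z points along the fingers, y is the line along which they close (so a half turn about z gives the same grasp; the last joint's range is limited). The gripper opens to 85 mm and grips with 20 to 120 N. Pads are 22 mm wide; open, the fingers measure 114 mm over their backs; the gripper's body (76 mm by 85 mm) begins 54 mm behind the grasp point. The pads swing forward as they close: fully open they stand 13 mm farther back than shut.
Start: joints at [1.006, 0.053, 1.613, -0, 1.476, -0.119], TCP at [269.475, 563.901, 231.304] pointing down, gripper open.
Joint ranges: [-3.01, 3.01], [-1.01, 2.22], [0.06, 2.58], [-1.02, 4.17], [0.09, 2.62], [-3.14, 3.14]. Speed limits (rad/s): [2.57, 2.57, 3.14, 3.14, 3.14, 3.14].

## Interface

Orientations are given as a unit quaternion [x, y, z, w].
In Python, from rig import observe, get_image, camera_info, close_job gives the robot as it stands.
- The arm moves only by the shell command python3 -m jog 'ROWS' [FORCE]. ROWS is JSON, a list of rows, each a list of 3 entries, a list of its own where there are three numbers: the closure, from 0 (fully open) to 1 (shut), then the shift along the tool's x, y, z in mm, then the turn about the tool's z in degrees. In form: [[jaw, [x, y, z], roll], ...]. A call has exactly 8 rows; each row shifts and turns the commanded pose from where the row before left it, along the tool's axes as they then stand; what a row does not reach is not made up. A row lasts 1/12 s, in which the tool goes at most 41.7 mm and 7.16 degrees, less where a joint would pass 70% of its speed; a pose out of reach is approached as far as the arm can. A call is refused whole if a number of a shift passes 41.7 or a number of a turn 7.16, either way. A call with a gripper value outside its range is refused whole. The fingers move at their own pace and stop on an object; FORCE is the grip in N (left out, the last holds). Time passes only in rows, so rows that do not move let the fingers close, or fill a call up. It gives the time, the measured TCP pose, the force, the opening and the grip force at its end, in the units of the state.
- observe(): the state, without advancing time (a new reading comes with each control period).
- get_image(name): name is "scene" or "top" or "wrist"; returns (picture, depth): 480x640x3 uint8, blue, green, red; 480x640 float32, mm along the optical axis (not along the pixel's ray), 0 where there is no reading.
- camera_info(name): a dict with "mtx" (3x3 intrinsics, pixels), "R" (3x3) and "t" (3): a world point X has camera coordinates R X + t. Camera axes: x right, y down, z forward; pixel columns grow to the right and rows downward; lengths in mm; the calibration is good to about 2 mm. A picture is of the moment at which its call begins: read the wrist's pose just before it. camera_info takes no time and is no camera call; for the wrist camera it gives the pose at the moment of the call.
- close_job(): hands the job in; it is judged then, once.
The state is a dict: "time_s": time; "joint_pos": joint angles; "joint_velocities": joint speeds; "joint_efforts": joint torques, N m; "eef_pos": TCP position; "eef_rot": TCP orientation; "force": force on the tool from outside, world axes, zero at the start; "ft_torque": the same for the moment, N m; "finger_gap": finger opening in mm; "finger_force": force on a finger pad.
Only numpy, scipy, OpenCV 4.12 (cv2) and the standard library are available. Lean on these libraries where they do the work, as an engineer would, in place of code of your own. Each camera call takes 0.05 s, during which the arm holds its last target. There are 200 camera calls.

## Working session

There is one attempt and no reset: what is moved stays moved. The work goes in short steps, Python scripts to look and compute and a shell command to move; the robot and the scene stay as the last step left them, time stands still between calls to the robot, and variables do not carry over. Pictures are saved under pics/ and viewed, at most 15 in all, crops included, and the job is handed in when it is done.

```bash
ls; mkdir -p pics
cat > h.py <<'E'
import numpy as np, cv2
from rig import observe, get_image, camera_info, close_job
def cap(n,f):
    ci=camera_info(n); im,d=get_image(n); cv2.imwrite(f'pics/{f}.png',im); np.savez(f'pics/{f}.npz',im=im,d=d,K=ci['mtx'],R=ci['R'],t=ci['t']); return im,d,ci
def cloud(f):
    z=np.load(f'pics/{f}.npz'); K,R,t,d=z['K'],z['R'],np.array(z['t']).ravel(),z['d']
    v,u=np.mgrid[:480,:640]; c=np.stack([(u-K[0,2])/K[0,0]*d,(v-K[1,2])/K[1,1]*d,d],-1)
    P=(c-t)@R; P[d==0]=np.nan; return z['im'],P
def st():
    s=observe(); print({k:np.round(s[k],3).tolist() for k in ('time_s','joint_pos','eef_pos','eef_rot','force','finger_gap','finger_force')})
E
python3 - <<'E'
from h import *
st()
for n in('scene','top'):
    im,d,ci=cap(n,n+'0'); print(n,np.round(ci['mtx'],1).tolist(),np.round(-np.array(ci['R']).T@np.array(ci['t']).ravel()))
E
```

```text
pics
{'time_s': 0.0, 'joint_pos': [1.006, 0.053, 1.614, 0.0, 1.476, -0.119], 'eef_pos': [269.13, 563.379, 230.052], 'eef_rot': [0.221, 0.975, -0.001, -0.0], 'force': [-0.472, 0.265, 0.14], 'finger_gap': 85.432, 'finger_force': 0.0}
scene [[550.2, 0.0, 306.2], [0.0, 550.2, 248.3], [0.0, 0.0, 1.0]] [1735.  214. 1368.]
top [[618.6, 0.0, 331.5], [0.0, 618.6, 229.9], [0.0, 0.0, 1.0]] [ 315. -139. 1623.]
```

View pics/top0.png

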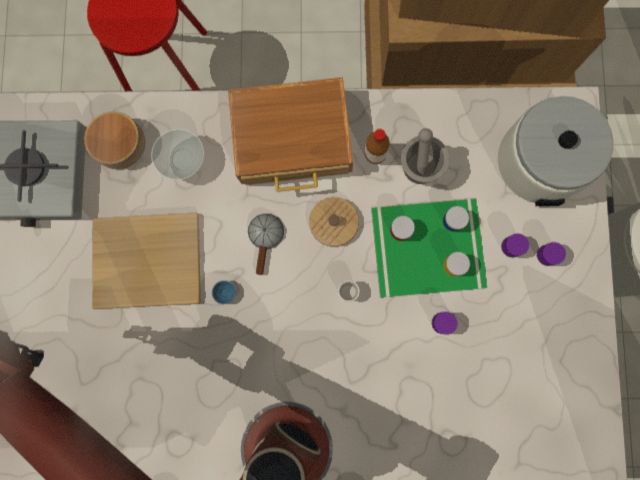

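View pics/scene0.png

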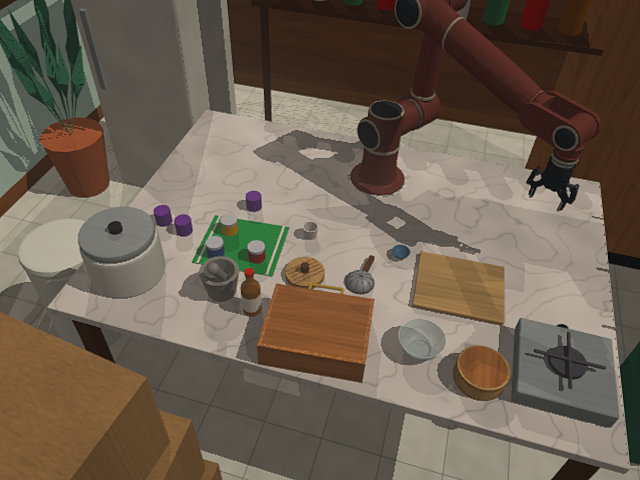

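The top view shows the board at the left (146,260), the cabinet at (290,130), the lid (334,221), the sieve (266,231) with its handle to (261,270), and the mat (430,248) with tins at (402,228), (457,218) and (457,264). Purple look-alikes stand on the counter at (516,245), (551,254) and (445,323). They are off the mat and purple, so they are not meant. In the scene view the mat tins look red (256,250), blue (213,245) and orange or yellow (229,225). I'll check an enlarged crop.

Run:
```python
from h import *
im,P=cloud('top0'); si,_=cloud('scene0')
a=cv2.resize(si[175:285,140:300],None,fx=3.5,fy=3.5,interpolation=cv2.INTER_CUBIC)
cv2.imwrite('pics/c1.png',a)
b=cv2.resize(im[165:300,215:375],None,fx=4.4,fy=4.4,interpolation=cv2.INTER_CUBIC); cv2.imwrite('pics/c2.png',b)
def blob(name,u,v,r,zl,zh):
    s=P[v-r:v+r+1,u-r:u+r+1].reshape(-1,3); s=s[(s[:,2]>zl)&(s[:,2]<zh)]
    c,rad=cv2.minEnclosingCircle(s[:,:2].astype(np.float32)) 
    print(name,len(s),'mean',s.mean(0).round(1),'mid',np.round((np.nanpercentile(s,1,0)+np.nanpercentile(s,99,0))/2,1),'circ',np.round(c,1),round(rad,1))
blob('tinA',402,228,16,52,64);blob('tinB',457,218,16,52,64);blob('tinC',457,264,16,52,64)
blob('knob',335,219,12,40,56);blob('lid',334,221,30,15,26)
blob('sievehead',266,231,22,8,40);blob('sievehandle',261,263,13,13,26)
blob('dish',224,292,16,10,30);blob('cup',349,291,16,25,55);blob('bottle',378,145,20,100,190);blob('mortar',425,158,28,85,110);blob('glass',178,155,30,20,70)
def quad(name,u0,u1,v0,v1,zl,zh):
    s=P[v0:v1,u0:u1].reshape(-1,3); s=s[(s[:,2]>zl)&(s[:,2]<zh)]
    r=cv2.minAreaRect(s[:,:2].astype(np.float32)); print(name,len(s),np.round(s[:,2].mean(),1),np.round(r[0],1),np.round(r[1],1),r[2], cv2.boxPoints(r).round().tolist())
quad('board',80,212,205,315,12,24);quad('cab',222,360,75,178,88,102);quad('handle',272,320,174,194,55,76)
hs=im[240:260]; 
for (u,v) in((402,228),(457,218),(457,264)): print(im[v+6:v+14,u-12:u-2].reshape(-1,3).mean(0))
```

```text
tinA 368 mean [ 554.7 -301.    59. ] mid [ 554.9 -300.7   58.1] circ [ 555.5 -301.1] 29.8
tinB 360 mean [ 579.2 -439.9   58.8] mid [ 579.4 -439.9   58.1] circ [ 578.9 -440.5] 29.6
tinC 373 mean [ 461.5 -437.4   58.8] mid [ 461.  -437.7   58.1] circ [ 461.  -437.6] 29.6
knob 87 mean [ 577.6 -124.1   49. ] mid [ 578.1 -124.3   48. ] circ [ 578. -124.] 14.2
lid 1476 mean [ 577.5 -124.    21.5] mid [ 577.3 -124.    20.7] circ [ 578.3 -123.8] 65.7
sievehead 955 mean [550.5  54.4  24.7] mid [546.9  54.5  23.6] circ [555.2  53.5] 79.6
sievehandle 158 mean [471.   67.7  19.6] mid [472.   67.   19.5] circ [471.   64.5] 32.1
dish 338 mean [395.1 163.   18.4] mid [394.5 161.3  19.5] circ [388.5 160.6] 40.4
cup 156 mean [ 395.8 -161.1   41.5] mid [ 394.  -160.6   39.1] circ [ 394.3 -160.7] 27.4
bottle 465 mean [ 756.9 -235.7  137.7] mid [ 760.2 -237.2  143.8] circ [ 764.  -236.3] 30.4
mortar 836 mean [ 721.3 -357.2   98.6] mid [ 721.6 -355.9   96.9] circ [ 724.2 -356.6] 62.5
glass 1242 mean [765.5 295.4  41.5] mid [753.1 282.8  42.9] circ [754.1 283. ] 71.0
board 8663 18.1 [495.6 375.5] [280.4 337.2] 2.9829776287078857 [[347.0, 537.0], [364.0, 200.0], [644.0, 214.0], [627.0, 551.0]]
cab 9704 95.1 [811.4 -13.5] [239.9 300.9] 6.161971569061279 [[676.0, 123.0], [708.0, -176.0], [947.0, -150.0], [915.0, 149.0]]
handle 289 68.0 [674.6 -25.2] [ 43.3 115.3] 6.404571056365967 [[647.0, 30.0], [659.0, -85.0], [703.0, -80.0], [690.0, 35.0]]
[ 73.775  109.1875  87.1375]
[91.6625 97.9    71.6375]
[ 74.35   126.0875 103.3   ]
```

View pics/c1.png

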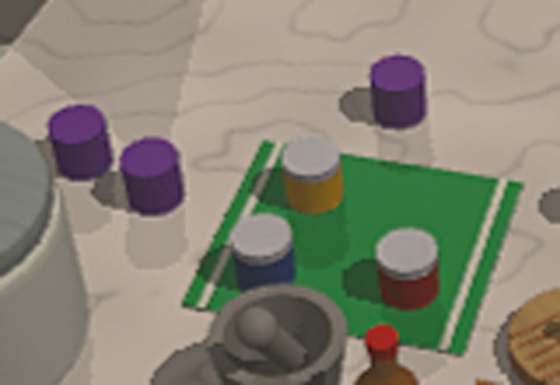

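View pics/c2.png

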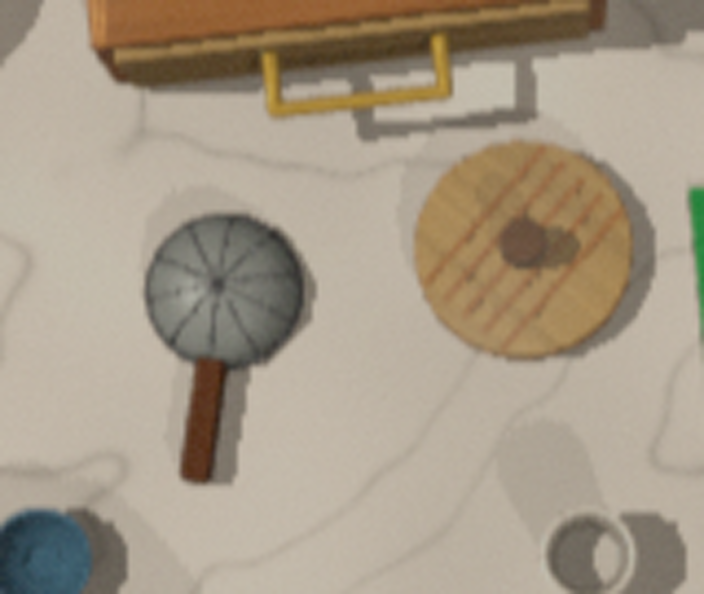

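The mat holds three tins: red (top px 402,228), blue (457,218) and yellow/orange (457,264). The purple ones are clearly off the mat. The lid is right side up with its knob at (335,219). The sieve lies dome up, its handle pointing toward the robot. Next I refine the board and handle, and roll the tool into line with the cabinet.

```bash
cat >> h.py <<'E'
def go(x,y,z,yaw=None):
    from scipy.spatial.transform import Rotation as Ro
    s=observe(); R=Ro.from_quat(s['eef_rot']).as_matrix(); p=np.array(s['eef_pos'])
    ya=np.degrees(np.arctan2(R[1,1],R[0,1])); d=R.T@(np.array([x,y,z])-p)
    print('at',p.round(1),'yaw',ya.round(1),'tilt',R[:,2].round(3),'shift',d.round(1),'roll',None if yaw is None else round((ya-yaw+90)%180-90,1),'t',round(s['time_s'],2))
E
python3 -m jog '[[0,[0,0,0],7.1],[0,[0,0,0],7.1],[0,[0,0,0],7.1],[0,[0,0,0],7.1],[0,[0,0,0],7.1],[0,[0,0,0],7.1],[0,[0,0,0],7.1],[0,[0,0,0],7.1]]' 60
python3 - <<'E'
from h import *
im,P=cloud('top0')
def quad(name,u0,u1,v0,v1,zl,zh):
    s=P[v0:v1,u0:u1].reshape(-1,3); s=s[(s[:,2]>zl)&(s[:,2]<zh)]
    r=cv2.minAreaRect(s[:,:2].astype(np.float32)); print(name,len(s),np.round(r[0],1),np.round(r[1],1),r[2],cv2.boxPoints(r).round().tolist())
quad('board',80,207,205,315,14,22)
for v,u in ((187,297),(188,290),(186,305)): print(P[v-6:v+4,u].round(0).tolist())
v,u=np.mgrid[:480,:640]
m=(u>272)&(u<320)&(v>182)&(v<194)&(P[...,2]>62)&(P[...,2]<74); s=P[m]; print(s.mean(0).round(1),len(s),cv2.minAreaRect(s[:,:2].astype(np.float32)))
go(578,-124,60,6.2)
E
```

```text
time_s: 0.77
eef_pos: [269.3, 563.6, 230.6]
eef_rot: [0.661, 0.751, -0.001, 0.0]
force: [-0.2, -0.4, 0.2]
finger_gap: 85.2
finger_force: 0.0
board 6919 [495.3 386.7] [274.5 314. ] 2.486173152923584 [[351.0, 538.0], [365.0, 224.0], [639.0, 236.0], [626.0, 550.0]]
[[690.0, -27.0, 2.0], [685.0, -27.0, 10.0], [685.0, -26.0, -1.0], [681.0, -27.0, 5.0], [679.0, -27.0, 2.0], [661.0, -31.0, 67.0], [659.0, -31.0, 66.0], [655.0, -32.0, 73.0], [668.0, -26.0, -0.0], [664.0, -27.0, 6.0]]
[[687.0, -8.0, 4.0], [684.0, -8.0, 5.0], [682.0, -8.0, 1.0], [677.0, -8.0, 8.0], [661.0, -13.0, 70.0], [658.0, -14.0, 72.0], [656.0, -13.0, 67.0], [652.0, -14.0, 75.0], [665.0, -8.0, 3.0], [662.0, -8.0, 3.0]]
[[691.0, -48.0, 9.0], [689.0, -48.0, 4.0], [687.0, -48.0, 1.0], [686.0, -48.0, -5.0], [682.0, -48.0, -1.0], [663.0, -52.0, 73.0], [660.0, -52.0, 72.0], [658.0, -52.0, 71.0], [656.0, -52.0, 66.0], [669.0, -48.0, -3.0]]
[659.3 -24.5  68.5] 169 ((658.3475341796875, -28.359283447265625), (108.61088562011719, 22.834253311157227), 89.0526123046875)
at [269.3 563.6 230.6] yaw 7.3 tilt [-0.001 -0.001 -1.   ] shift [-721.1  218.9  171.1] roll 1.1 t 0.77
```

```bash
python3 -m jog '[[0,[-30,9.1,4],1.1],[0,[-30,9.1,4],0],[0,[-30,9.1,4],0],[0,[-30,9.1,4],0],[0,[-30,9.1,4],0],[0,[-30,9.1,4],0],[0,[-30,9.1,4],0],[0,[-30,9.1,4],0]]' >/dev/null
python3 -m jog '[[0,[-30,9.1,4],0],[0,[-30,9.1,4],0],[0,[-30,9.1,4],0],[0,[-30,9.1,4],0],[0,[-30,9.1,4],0],[0,[-30,9.1,4],0],[0,[-30,9.1,4],0],[0,[-30,9.1,4],0]]' >/dev/null
python3 -m jog '[[0,[-30,9.1,4],0],[0,[-30,9.1,4],0],[0,[-30,9.1,4],0],[0,[-30,9.1,4],0],[0,[-30,9.1,4],0],[0,[-30,9.1,4],0],[0,[0,0,0],0],[0,[0,0,0],0]]'
python3 - <<'E'
from h import *
im,P=cloud('top0')
z=np.load('pics/top0.npz');K,R,t=z['K'],z['R'],z['t'].ravel()
def px(u,v,h):
    r=R.T@np.linalg.solve(K,[u,v,1]); c=-R.T@t; return (c+r*(h-c[2])/r[2])[:2]
C=[px(u,v,18) for u,v in((93,219),(197,213),(201,303),(93,308))]; print(np.round(C),np.mean(C,0).round(1))
for a in ((266.1,231.1,18),(259.8,274.1,20),(335,219,50),(334.5,221.5,22)): print(a,px(*a).round(1))
im,d,ci=cap('wrist','w1'); go(578,-124,28,6.2)
E
```

```text
time_s: 2.77
eef_pos: [544.0, -69.8, 142.4]
eef_rot: [0.666, 0.746, -0.0, -0.001]
force: [0.1, -0.2, 0.0]
finger_gap: 85.7
finger_force: 0.0
[[588. 512.]
 [602. 237.]
 [365. 220.]
 [354. 500.]] [477.4 367.2]
(266.1, 231.1, 18) [552.1  53.2]
(259.8, 274.1, 20) [439.   68.3]
(335, 219, 50) [ 577.5 -128.2]
(334.5, 221.5, 22) [ 575.5 -126.6]
at [543.8 -68.7 142.6] yaw 6.5 tilt [-0.002  0.001 -1.   ] shift [-58.9  27.9 114.5] roll 0.3 t 2.82
```

View pics/w1.png

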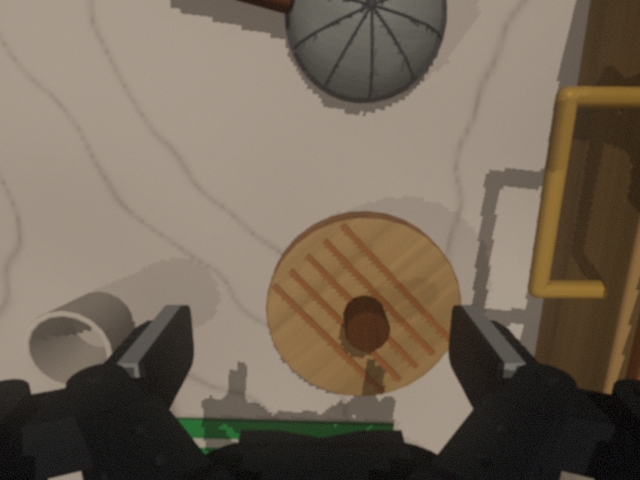

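The wrist view shows the knob top at (366,312) and the lid rim at (268–460, 212–393). Both fingers have clear ground beside the lid.

```bash
cat >> h.py <<'E'
def px(f,u,v,h):
    z=np.load(f'pics/{f}.npz');K,R,t=z['K'],z['R'],z['t'].ravel()
    r=R.T@np.linalg.solve(K,[u,v,1]); c=-R.T@t; return (c+r*(h-c[2])/r[2])[:2].round(1)
E
python3 -m jog '[[0,[-9.6,4.6,8],0.3],[0,[-9.6,4.6,8],0],[0,[-9.6,4.6,8],0],[0,[-9.6,4.6,8],0],[0,[-9.6,4.6,8],0],[0,[-9.6,4.6,8],0],[0,[0,0,0],0],[0,[0,0,0],0]]' >/dev/null
python3 - <<'E'
from h import *
print(px('w1',366,312,50),px('w1',364,303,22),px('w1',367,22,18))
cap('wrist','w2'); go(577.5,-125.5,28,6.2)
im,P=cloud('w2'); s=P.reshape(-1,3); 
k=s[(s[:,2]>42)&(s[:,2]<56)&(np.hypot(s[:,0]-578,s[:,1]+125)<25)]; print(len(k),k.mean(0),cv2.minEnclosingCircle(k[:,:2].astype(np.float32)))
E
```

```text
[ 575.7 -110.2] [ 578.1 -116.7] [556.7  52.7]
at [ 577.8 -122.5   94.8] yaw 6.3 tilt [-0.001  0.001 -1.   ] shift [-3.  -0.5 66.8] roll 0.1 t 3.53
2735 [ 578.10852293 -121.44147113   49.91578145] ((578.270263671875, -122.82128143310547), 13.94349479675293)
```

```bash
python3 -m jog '[[0,[0,0,12],0],[0,[0,0,12],0],[0,[0,0,12],0],[0,[0,0,12],0],[0,[0,0,10],0],[0,[0,0,9],0],[0,[0,0,0],0],[0,[0,0,0],0]]' 
python3 -m jog '[[1,[0,0,0],0],[1,[0,0,0],0],[1,[0,0,0],0],[1,[0,0,0],0],[1,[0,0,0],0],[1,[0,0,0],0],[1,[0,0,0],0],[1,[0,0,0],0]]' 70
python3 -m jog '[[1,[0,0,-5],0],[1,[0,0,-10],0],[1,[0,0,-15],0],[1,[0,0,-15],0],[1,[0,0,-15],0],[1,[0,0,-15],0],[1,[0,0,-15],0],[1,[0,0,-15],0]]'
python3 - <<'E'
from h import *
a=np.radians(3.2);c,s=np.cos(a),np.sin(a)
for n,(x,y) in dict(lid=(-30,46),sieve=(50,-61)).items(): print(n,478+c*x-s*y,366+s*x+c*y)
go(478-32.5,366+44,60)
E
```

```text
time_s: 4.2
eef_pos: [577.5, -122.7, 27.3]
eef_rot: [0.667, 0.745, -0.0, -0.001]
force: [0.6, -0.3, 0.1]
finger_gap: 85.4
finger_force: 0.0
time_s: 4.87
eef_pos: [578.7, -123.1, 29.2]
eef_rot: [0.667, 0.745, 0.0, 0.001]
force: [-0.8, -0.7, 5.6]
finger_gap: 25.6
finger_force: 69.3
time_s: 5.53
eef_pos: [577.4, -122.7, 133.9]
eef_rot: [0.667, 0.745, -0.0, -0.0]
force: [0.2, 0.5, -2.6]
finger_gap: 25.9
finger_force: 69.0
lid 445.478987844855 410.2536300025762
sieve 531.3271500136821 307.88618863455736
at [ 577.4 -122.7  133.9] yaw 6.3 tilt [-0.001  0.    -1.   ] shift [543.8 -73.   74.2] roll None t 5.53
```

```bash
python3 -m jog '[[1,[15,-2,0],0],[1,[27,-3.6,0],0],[1,[27,-3.6,0],0],[1,[27,-3.6,0],0],[1,[27,-3.6,0],0],[1,[27,-3.6,0],0],[1,[27,-3.6,0],0],[1,[27,-3.6,0],0]]' >/dev/null
python3 -m jog '[[1,[27,-3.6,0],0],[1,[27,-3.6,0],0],[1,[27,-3.6,0],0],[1,[27,-3.6,0],0],[1,[27,-3.6,0],0],[1,[27,-3.6,0],0],[1,[27,-3.6,0],0],[1,[27,-3.6,0],0]]' >/dev/null
python3 -m jog '[[1,[27,-3.6,0],0],[1,[27,-3.6,0],0],[1,[27,-3.6,0],0],[1,[20,-2.8,0],0],[1,[15,-2,0],0],[1,[8,-1,0],0],[1,[0,0,0],0],[1,[0,0,0],0]]'
python3 - <<'E'
from h import *
cap('scene','s1');cap('top','t1')
im,P=cloud('top0'); 
go(445.5,410,48)
E
```

```text
time_s: 7.53
eef_pos: [446.3, 409.5, 132.9]
eef_rot: [0.667, 0.745, -0.001, 0.0]
force: [0.1, 0.1, -1.0]
finger_gap: 25.5
finger_force: 69.1
at [446.8 408.9 133.1] yaw 6.2 tilt [-0.    -0.001 -1.   ] shift [ 1.2 -1.1 85.1] roll None t 7.63
```

View pics/s1.png

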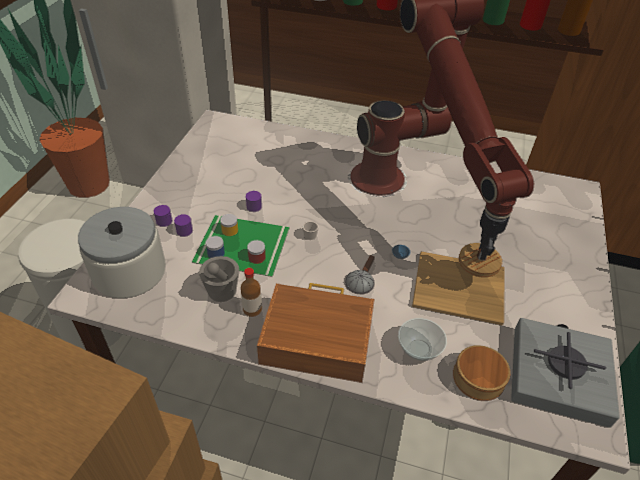

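The lid hangs level in the gripper over the board at (480,258). I lower it, release and go up.

```bash
python3 -m jog '[[1,[0,0,15],0],[1,[0,0,20],0],[1,[0,0,20],0],[1,[0,0,15],0],[1,[0,0,7],0],[1,[0,0,4],0],[1,[0,0,2],0],[1,[0,0,2],0]]' 
python3 -m jog '[[1,[0,0,1],0],[1,[0,0,0],0],[0,[0,0,0],0],[0,[0,0,0],0],[0,[0,0,0],0],[0,[0,0,0],0],[0,[0,0,0],0],[0,[0,0,0],0]]' 
python3 -m jog '[[0,[0,0,-15],0],[0,[0,0,-25],0],[0,[0,0,-25],0],[0,[0,0,-25],0],[0,[0,0,-25],0],[0,[0,0,-25],0],[0,[0,0,0],0],[0,[0,0,0],0]]'
python3 - <<'E'
from h import *
go(486,66,100,80.5)
E
```

```text
time_s: 8.3
eef_pos: [447.5, 410.1, 49.3]
eef_rot: [0.668, 0.744, 0.001, 0.0]
force: [0.3, -0.4, -2.2]
finger_gap: 25.3
finger_force: 69.0
time_s: 8.97
eef_pos: [446.7, 410.1, 47.5]
eef_rot: [0.667, 0.745, 0.0, 0.0]
force: [0.4, -1.1, -0.1]
finger_gap: 85.3
finger_force: 0.0
time_s: 9.63
eef_pos: [447.6, 410.7, 189.6]
eef_rot: [0.667, 0.745, 0.002, 0.0]
force: [0.3, -0.2, -0.3]
finger_gap: 85.3
finger_force: 0.0
at [447.6 410.7 189.6] yaw 6.3 tilt [ 0.004  0.003 -1.   ] shift [-3.47e+02  2.00e-01  8.89e+01] roll -74.2 t 9.63
```

```bash
python3 -m jog '[[0,[-27,0,3],0],[0,[-27,0,3],0],[0,[-27,0,3],0],[0,[-27,0,3],0],[0,[-27,0,3],0],[0,[-27,0,3],0],[0,[-27,0,3],0],[0,[-27,0,3],0]]' >/dev/null
python3 -m jog '[[0,[-27,0,3],0],[0,[-27,0,3],0],[0,[-27,0,3],0],[0,[-27,0,3],0],[0,[-23,0,3],0],[0,[0,0,0],-7.1],[0,[0,0,0],-7.1],[0,[0,0,0],-7.1]]' >/dev/null
python3 -m jog '[[0,[0,0,0],-7.1],[0,[0,0,0],-7.1],[0,[0,0,0],-7.1],[0,[0,0,0],-7.1],[0,[0,0,0],-7.1],[0,[0,0,0],-7.1],[0,[0,0,0],-7.1],[0,[0,0,0],-3.2]]'
python3 - <<'E'
from h import *
cap('wrist','w3'); cap('top','t2')
im,P=cloud('w3'); s=P[:430].reshape(-1,3); 
k=s[(s[:,2]>14)&(s[:,2]<25)&(np.hypot(s[:,0]-486,s[:,1]-66)<70)&(s[:,0]<508)]
r=cv2.minAreaRect(k[:,:2].astype(np.float32)); print(len(k),k.mean(0).round(1),r)
h=s[(s[:,2]>5)&(s[:,2]<50)&(np.hypot(s[:,0]-552,s[:,1]-54)<60)]; print(len(h),np.nanpercentile(h,[1,99],0).round(1))
go(486,66,60,80.5)
E
```

```text
time_s: 11.63
eef_pos: [483.1, 65.0, 146.1]
eef_rot: [0.081, 0.997, -0.0, -0.002]
force: [-0.6, 0.8, 0.2]
finger_gap: 85.3
finger_force: 0.0
2947 [472.8  68.4  20.1] ((474.4759216308594, 68.24519348144531), (18.002281188964844, 69.77483367919922), 82.13512420654297)
13160 [[496.8  13.2   5.7]
 [590.6 101.5  37.4]]
at [483.2  65.  146.3] yaw 80.4 tilt [-0.003  0.    -1.   ] shift [-2.8  1.5 86.3] roll -0.1 t 11.73
```

View pics/w3.png

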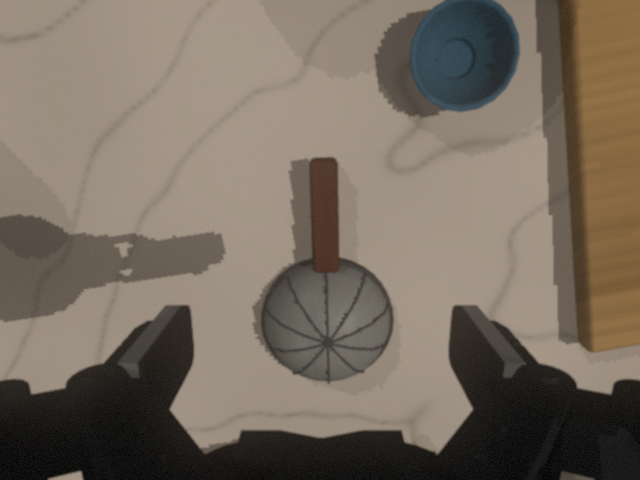

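The handle runs straight from (323,160) to (326,270) in this view, with the head at (327,320), and the fingers straddle it with room to spare. I descend onto the grip point.

```bash
python3 -m jog '[[0,[-6.6,2,20],-1.6],[0,[0,0,25],0],[0,[0,0,25],0],[0,[0,0,25],0],[0,[0,0,20],0],[0,[0,0,15],0],[0,[0,0,8],0],[0,[0,0,3],0]]' 
python3 -m jog '[[1,[0,0,0],0],[1,[0,0,0],0],[1,[0,0,0],0],[1,[0,0,0],0],[1,[0,0,0],0],[1,[0,0,0],0],[1,[0,0,0],0],[1,[0,0,0],0]]' 100
python3 -m jog '[[1,[0,0,-4],0],[1,[0,0,-8],0],[1,[0,0,-12],0],[1,[0,0,-15],0],[1,[0,0,-15],0],[1,[0,0,-15],0],[1,[0,0,-15],0],[1,[0,0,-15],0]]'
python3 - <<'E'
from h import *
cap('scene','s2')
a=np.radians(3.2);g=np.array([531.3,308])-64*np.array([np.cos(a),np.sin(a)]);print(g)
go(*g,60,93.2)
E
```

```text
time_s: 12.4
eef_pos: [489.3, 65.9, 4.9]
eef_rot: [0.07, 0.998, -0.0, -0.002]
force: [-0.4, -0.2, -0.2]
finger_gap: 85.3
finger_force: 0.0
time_s: 13.07
eef_pos: [492.1, 65.9, 8.5]
eef_rot: [0.069, 0.998, 0.0, 0.001]
force: [-1.0, -0.0, 6.7]
finger_gap: 15.0
finger_force: 98.9
time_s: 13.73
eef_pos: [491.2, 65.9, 107.9]
eef_rot: [0.069, 0.998, 0.0, 0.0]
force: [0.2, -0.3, -2.0]
finger_gap: 15.1
finger_force: 98.0
[467.39979109 304.42742368]
at [493.4  65.9 111.4] yaw 82.1 tilt [ 0.006 -0.    -1.   ] shift [ 59.1 232.6  51.2] roll -11.1 t 13.78
```

```bash
python3 -m jog '[[1,[3,12,-2],0],[1,[5,20,0],0],[1,[5,20,0],0],[1,[5,20,0],0],[1,[5,20,0],0],[1,[5,20,0],0],[1,[5,20,0],0],[1,[5,20,0],0]]' >/dev/null
python3 -m jog '[[1,[5,20,0],0],[1,[5,20,0],0],[1,[5,20,0],0],[1,[4,14,0],0],[1,[2,6,0],0],[1,[0,0,0],-5.5],[1,[0,0,0],-5.6],[1,[0,0,0],0]]'
python3 - <<'E'
from h import *
cap('wrist','w4'); cap('top','t3'); go(467.4,304.4,28,93.2)
im,P=cloud('w4'); 
for u,v in ((323,170),(325,240),(327,320),(327,370)): print(P[v-2:v+3,u-2:u+3].reshape(-1,3).mean(0).round(0))
E
```

```text
time_s: 15.12
eef_pos: [464.7, 303.5, 108.2]
eef_rot: [-0.028, 1.0, -0.0, -0.0]
force: [0.4, -0.5, -2.4]
finger_gap: 14.6
finger_force: 102.1
at [464.8 303.4 108.3] yaw 93.0 tilt [-0. -0. -1.] shift [-2.6  0.9 80.3] roll -0.2 t 15.22
[nan nan nan]
[434. 303. 120.]
[462. 305. 120.]
[481. 306. 120.]
```

View pics/w4.png

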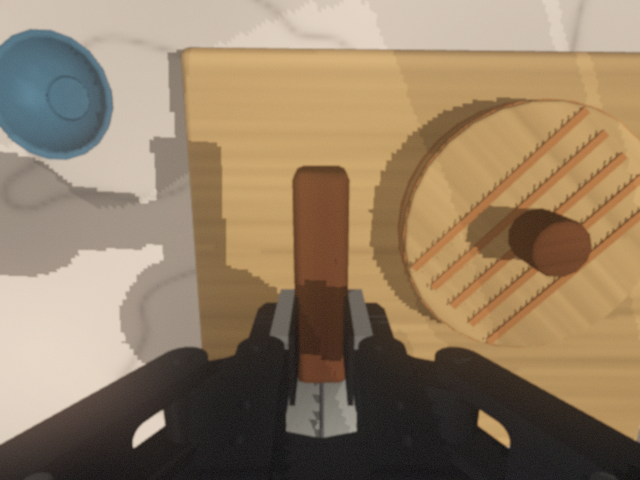

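The handle is held straight at (320,270), with the board's edge well to the left at (190,200) and the lid lying flat at (520,220). I lower it.

```bash
python3 -m jog '[[1,[-2.6,1,15],0],[1,[0,0,20],0],[1,[0,0,18],0],[1,[0,0,12],0],[1,[0,0,8],0],[1,[0,0,4],0],[1,[0,0,2],0],[1,[0,0,2],0]]' 
python3 -m jog '[[1,[0,0,1],0],[1,[0,0,0],0],[0.45,[0,0,0],0],[0.45,[0,0,0],0],[0.45,[0,0,0],0],[0.45,[0,0,0],0],[0.45,[0,0,0],0],[0.45,[0,0,0],0]]' 
python3 -m jog '[[0.45,[0,0,-15],0],[0.45,[0,0,-25],0],[0.45,[0,0,-25],0],[0,[0,0,-25],0],[0,[0,0,-25],0],[0,[0,0,-25],0],[0,[0,0,0],0],[0,[0,0,0],0]]'
python3 - <<'E'
from h import *
h=np.array([658.5,-29]); a=np.radians(6.2); go(600,-35,160,6.2)
E
```

```text
time_s: 15.88
eef_pos: [468.1, 305.2, 28.0]
eef_rot: [-0.027, 1.0, 0.0, 0.001]
force: [-0.3, -0.5, -1.0]
finger_gap: 14.8
finger_force: 102.1
time_s: 16.55
eef_pos: [467.6, 305.0, 26.5]
eef_rot: [-0.028, 1.0, 0.0, 0.0]
force: [-0.5, -0.1, 0.5]
finger_gap: 47.0
finger_force: 0.0
time_s: 17.22
eef_pos: [468.6, 305.5, 168.5]
eef_rot: [-0.028, 1.0, 0.001, 0.002]
force: [-0.1, -0.7, -0.5]
finger_gap: 85.8
finger_force: 0.0
at [468.6 305.5 168.5] yaw 93.2 tilt [ 0.004  0.002 -1.   ] shift [-112.4 -347.3    8.4] roll 87.0 t 17.22
```

```bash
python3 -m jog '[[0,[-8,-25,0],0],[0,[-8,-25,0],0],[0,[-8,-25,0],0],[0,[-8,-25,0],0],[0,[-8,-25,0],0],[0,[-8,-25,0],0],[0,[-8,-25,0],0],[0,[-8,-25,0],0]]' >/dev/null
python3 -m jog '[[0,[-8,-25,0],0],[0,[-8,-25,0],0],[0,[-8,-25,0],0],[0,[-8,-25,0],0],[0,[-8,-25,0],0],[0,[-8,-25,0],0],[0,[0,0,0],7.1],[0,[0,0,0],7.1]]' >/dev/null
python3 -m jog '[[0,[0,0,0],7.1],[0,[0,0,0],7.1],[0,[0,0,0],7.1],[0,[0,0,0],7.1],[0,[0,0,0],7.1],[0,[0,0,0],7.1],[0,[0,0,0],7.1],[0,[0,0,0],7.1]]' >/dev/null
python3 -m jog '[[0,[0,0,0],7.1],[0,[0,0,0],7.1],[0,[0,0,0],1.8],[0.75,[0,0,0],0],[0.75,[0,0,0],0],[0.75,[0,0,0],0],[0.75,[0,0,0],0],[0.75,[0,0,0],0]]'
python3 - <<'E'
from h import *
cap('wrist','w5'); im,d,ci=cap('top','t4')
iw=cloud('w5')[0]
cv2.imwrite('pics/v5.png',np.hstack([cv2.resize(iw,(400,300)),cv2.resize(im[190:320,80:253],(400,300))]))
im,P=cloud('w5'); s=P.reshape(-1,3); k=s[(s[:,2]>55)&(s[:,2]<75)&(np.hypot(s[:,0]-658,s[:,1]+29)<75)&(s[:,0]<690)]
r=cv2.minAreaRect(k[:,:2].astype(np.float32)); print(len(k),k.mean(0).round(1),r)
go(658,-29,46,6.2)
E
```

```text
time_s: 19.88
eef_pos: [598.4, -38.3, 166.0]
eef_rot: [0.668, 0.744, -0.0, -0.0]
force: [0.0, 0.9, 0.1]
finger_gap: 25.5
finger_force: 0.0
5378 [666.3 -16.1  69. ] ((673.3464965820312, -21.945858001708984), (40.919219970703125, 120.50666046142578), 5.54348611831665)
at [598.5 -38.3 166.3] yaw 6.2 tilt [-0.  0. -1.] shift [  2.9  60.2 120.3] roll -0.0 t 19.98
```

View pics/v5.png

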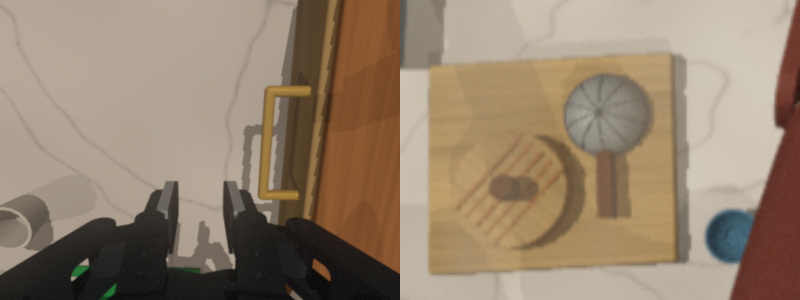

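The board carries the lid (left) and the sieve (right), flat, apart and inside its edges. The bar handle runs from (270,90) to (263,193) in the half-scale wrist view. I approach above it.

```bash
python3 -m jog '[[0.75,[0.3,7,0],0],[0.75,[0.3,10,0],0],[0.75,[0.3,10,0],0],[0.75,[0.4,10,0],0],[0.75,[0.4,10,0],0],[0.75,[0.4,8,0],0],[0.75,[0.4,5,0],0],[0.75,[0,0,0],0]]' >/dev/null
python3 - <<'E'
from h import *
for u,v in((432,147),(429,229),(424,307)): print(px('w5',u,v,70))
cap('wrist','w6'); im,P=cloud('w6'); s=P.reshape(-1,3); k=s[(s[:,2]>66)&(s[:,2]<75)&(np.abs(s[:,1]+29)<30)&(s[:,0]<680)&(s[:,0]>640)]
print(len(k),k.mean(0).round(1),cv2.minAreaRect(k[:,:2].astype(np.float32)),np.percentile(k,[2,98],0).round(1))
cv2.imwrite('pics/v6.png',cv2.resize(im,(400,300)))
go(658,-29,46,6.2)
E
```

```text
[653.2  20.4]
[659.6 -25.3]
[665.  -73.6]
1649 [658.9 -27.8  69.6] ((659.0794677734375, -28.974472045898438), (9.697172164916992, 61.17277908325195), 6.445208549499512) [[ 6.526e+02 -5.750e+01  6.680e+01]
 [ 6.653e+02 -1.000e-01  7.150e+01]]
at [658.3 -29.3 166.1] yaw 6.2 tilt [-0. -0. -1.] shift [  0.3  -0.2 120.1] roll -0.0 t 20.7
```

View pics/v6.png

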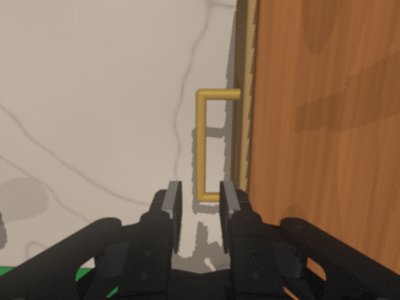

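The bar lies vertically at (201,145) between the two fingers' lines, with the rear finger over the gap behind it. I descend and grip.

```bash
python3 -m jog '[[0.75,[0,0.8,20],0],[0.75,[0,0,25],0],[0.75,[0,0,20],0],[0.75,[0,0,20],0],[0.75,[0,0,15],0],[0.75,[0,0,10],0],[0.75,[0,0,7],0],[0.75,[0,0,3],0]]'
python3 -m jog '[[1,[0,0,0],0],[1,[0,0,0],0],[1,[0,0,0],0],[1,[0,0,0],0],[1,[0,0,0],0],[1,[0,0,0],0],[1,[0,0,0],0],[1,[0,0,0],0]]' 80
python3 -m jog '[[1,[0,-2,0],0],[1,[0,-4,0],0],[1,[0,-6,0],0],[1,[0,-8,0],0],[1,[0,-8,0],0],[1,[0,-8,0],0],[1,[0,-8,0],0],[1,[0,-8,0],0]]'
python3 -m jog '[[1,[0,-9,0],0],[1,[0,-9,0],0],[1,[0,-9,0],0],[1,[0,-9,0],0],[1,[0,-9,0],0],[1,[0,-9,0],0],[1,[0,-9,0],0],[1,[0,-9,0],0]]'
```

```text
time_s: 21.37
eef_pos: [657.8, -29.3, 45.9]
eef_rot: [0.668, 0.744, -0.001, -0.001]
force: [-9.8, 0.2, 10.6]
finger_gap: 21.1
finger_force: 0.0
time_s: 22.03
eef_pos: [659.0, -29.3, 46.7]
eef_rot: [0.668, 0.744, 0.0, 0.0]
force: [0.3, 0.4, -1.3]
finger_gap: 7.2
finger_force: 78.0
time_s: 22.7
eef_pos: [606.3, -34.9, 46.7]
eef_rot: [0.668, 0.744, 0.0, 0.0]
force: [2.3, -0.0, 1.5]
finger_gap: 7.4
finger_force: 78.8
time_s: 23.37
eef_pos: [534.8, -42.4, 46.7]
eef_rot: [0.668, 0.744, 0.0, -0.0]
force: [1.9, 4.8, 5.2]
finger_gap: 7.3
finger_force: 79.1
```

```bash
python3 -m jog '[[1,[0,-9,0],0],[1,[0,-9,0],0],[1,[0,-9,0],0],[1,[0,-9,0],0],[1,[0,-8,0],0],[1,[0,-6,0],0],[1,[0,-4,0],0],[1,[0,-2,0],0]]'
python3 -m jog '[[1,[0,-1,0],0],[1,[0,-1,0],0],[1,[0,-1,0],0],[1,[0,-1,0],0],[1,[0,-1,0],0],[1,[0,-1,0],0],[1,[0,0,0],0],[1,[0,0,0],0]]'
```

```text
time_s: 24.03
eef_pos: [478.9, -48.2, 46.6]
eef_rot: [0.668, 0.744, 0.0, -0.0]
force: [1.4, 6.0, 5.8]
finger_gap: 7.4
finger_force: 79.4
time_s: 24.7
eef_pos: [476.7, -48.5, 46.7]
eef_rot: [0.668, 0.744, 0.004, 0.003]
force: [15.5, 7.0, -6.1]
finger_gap: 7.0
finger_force: 78.2
```

```bash
python3 -m jog '[[0.75,[0,1.5,0],0],[0.75,[0,0,0],0],[0.75,[0,0,0],0],[0.75,[0,0,0],0],[0.75,[0,0,-20],0],[0.75,[0,0,-30],0],[0.75,[0,0,-35],0],[0.75,[0,0,-35],0]]'
python3 -m jog '[[0,[-40,0,0],0],[0,[-40,0,0],0],[0,[-40,0,0],0],[0,[-40,0,0],0],[0,[-40,0,0],0],[0,[-40,0,0],0],[0,[-10,0,0],0],[0,[0,0,0],0]]'
python3 - <<'E'
from h import *
cap('top','t5'); im,P=cloud('t5'); cv2.imwrite('pics/v7.png',cv2.resize(im[60:320,220:500],None,fx=2,fy=2))
s=P.reshape(-1,3)
for n,c in dict(red=(555,-301),blue=(579,-440),yel=(461,-437)).items():
    k=s[(s[:,2]>53)&(s[:,2]<66)&(np.hypot(s[:,0]-c[0],s[:,1]-c[1])<70)]; print(n,len(k),cv2.minEnclosingCircle(k[:,:2].astype(np.float32)) if len(k) else '')
go(555,-301,130,6.2)
E
```

```text
time_s: 25.37
eef_pos: [473.7, -49.2, 166.4]
eef_rot: [0.668, 0.744, -0.001, -0.001]
force: [0.9, -0.2, -0.0]
finger_gap: 21.4
finger_force: 0.0
time_s: 26.03
eef_pos: [501.2, -300.4, 165.7]
eef_rot: [0.67, 0.743, -0.0, -0.001]
force: [0.5, -0.8, -0.4]
finger_gap: 85.7
finger_force: 0.0
red 35 ((552.2916259765625, -291.34429931640625), 22.81995391845703)
blue 347 ((622.462646484375, -422.4641418457031), 29.230043411254883)
yel 390 ((460.96490478515625, -437.8775939941406), 29.699392318725586)
at [ 501.2 -298.4  165.5] yaw 6.0 tilt [-0.002  0.001 -1.   ] shift [-8.3 53.3 35.5] roll -0.2 t 26.08
```

View pics/v7.png

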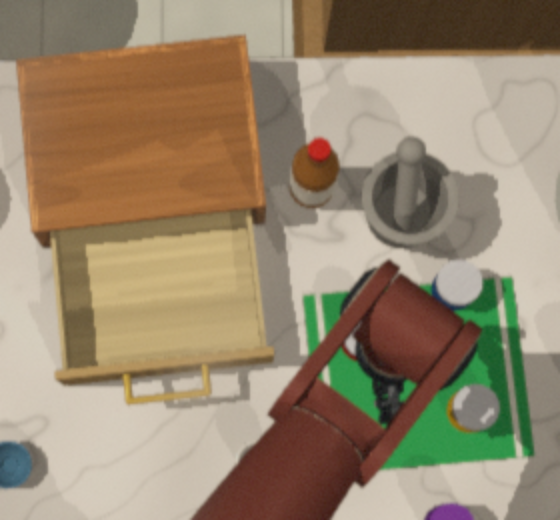

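The drawer is wide open (100–265, 220–375 in the crop) and empty. The blue tin was knocked to (459,285) and now stands at (622,-422). Red is under the arm and yellow is unmoved. I take red first.

```bash
python3 -m jog '[[0,[-2,9,6],0],[0,[-2,9,6],0],[0,[-2,9,6],0],[0,[-2,9,6],0],[0,[0,9,6],0],[0,[0,8,5],0],[0,[0,0,0],0],[0,[0,0,0],0]]' >/dev/null
python3 - <<'E'
from h import *
cap('wrist','w7'); im,P=cloud('w7'); s=P.reshape(-1,3)
k=s[(s[:,2]>56)&(s[:,2]<63)&(np.hypot(s[:,0]-555,s[:,1]+301)<70)]; c,r=cv2.minEnclosingCircle(k[:,:2].astype(np.float32)); print(len(k),c,r)
v,u=480//2,0; m=(P[...,2]>15)&(P[...,2]<50)&(np.hypot(P[...,0]-c[0],P[...,1]-c[1])<34); print(im[m].mean(0))
go(*c,26,6.2)
E
```

```text
9241 (555.0867919921875, -299.8846740722656) 29.332637786865234
[ 47.57163121  61.19148936 101.50070922]
at [ 555.6 -299.3  131.3] yaw 6.2 tilt [-0.001  0.    -1.   ] shift [ -0.5  -0.5 105.3] roll 0.0 t 26.8
```

```bash
python3 -m jog '[[0,[-0.5,-0.5,18],0],[0,[0,0,20],0],[0,[0,0,20],0],[0,[0,0,18],0],[0,[0,0,14],0],[0,[0,0,9],0],[0,[0,0,6],0],[0,[0,0,0],0]]'
python3 -m jog '[[1,[0,0,0],0],[1,[0,0,0],0],[1,[0,0,0],0],[1,[0,0,0],0],[1,[0,0,0],0],[1,[0,0,0],0],[1,[0,0,0],0],[1,[0,0,0],0]]' 70
python3 -m jog '[[1,[0,0,-6],0],[1,[0,0,-12],0],[1,[0,0,-18],0],[1,[0,0,-18],0],[1,[0,0,-18],0],[1,[0,0,-18],0],[1,[0,0,-18],0],[1,[0,0,-16],0]]'
python3 - <<'E'
from h import *
go(609.6,-112,50,6.2)
E
```

```text
time_s: 27.47
eef_pos: [554.6, -300.2, 25.3]
eef_rot: [0.668, 0.744, -0.0, -0.001]
force: [-0.4, -0.3, -0.4]
finger_gap: 85.5
finger_force: 0.0
time_s: 28.13
eef_pos: [556.4, -301.4, 28.2]
eef_rot: [0.668, 0.744, 0.0, 0.002]
force: [0.1, 0.3, 5.8]
finger_gap: 56.5
finger_force: 75.3
time_s: 28.8
eef_pos: [554.9, -300.2, 151.7]
eef_rot: [0.668, 0.744, 0.0, -0.0]
force: [0.2, 0.7, -1.3]
finger_gap: 56.0
finger_force: 74.8
at [ 554.9 -300.2  151.7] yaw 6.2 tilt [-0.  0. -1.] shift [181.3  74.6 101.7] roll -0.0 t 28.8
```

```bash
python3 -m jog '[[1,[10,4,0],0],[1,[20,8.3,0],0],[1,[25,10.3,0],0],[1,[25,10.3,0],0],[1,[25,10.3,0],0],[1,[25,10.3,0],0],[1,[25,10.3,0],0],[1,[20,8.3,0],0]]' >/dev/null
python3 -m jog '[[1,[6.3,2.5,0],0],[1,[0,0,0],0],[1,[0,0,0],0],[1,[0,0,5],0],[1,[0,0,10],0],[1,[0,0,5],0],[1,[0,0,0],0],[1,[0,0,0],0]]'
python3 - <<'E'
from h import *
cap('wrist','w8');cap('top','t6');cap('scene','s6');go(609.6,-112,37,6.2)
a=cloud('t6')[0][130:290,200:400];b=cloud('w8')[0]; cv2.imwrite('pics/v8.png',np.hstack([cv2.resize(a,(400,320)),cv2.resize(b,(400,320))]))
print([px('t5',220+u/2,60+v/2,83) for u,v in((60,374),(272,352),(60,380),(272,358))])
E
```

```text
time_s: 30.13
eef_pos: [609.1, -112.6, 129.0]
eef_rot: [0.668, 0.744, -0.0, -0.001]
force: [0.4, -0.9, -0.8]
finger_gap: 56.7
finger_force: 74.8
at [ 610.1 -112.5  130.6] yaw 6.1 tilt [ 0.001 -0.    -1.   ] shift [ 0.6 -0.5 93.6] roll -0.1 t 30.28
[array([502.4,  85.6]), array([ 528.3, -180.9]), array([494.8,  85.5]), array([ 520.7, -180.8])]
```

View pics/v8.png

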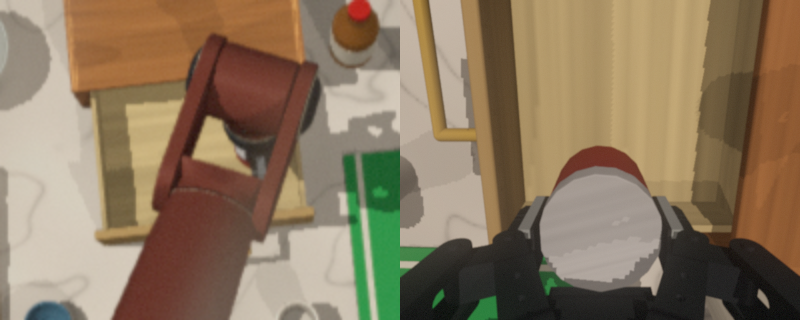

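The tin is held upright over the right part of the drawer: in the right half, the front panel is at (500,150) and the cabinet edge at (750,150), and the fingers sit clear between them. I lower it.

```bash
python3 -m jog '[[1,[0,0,12],0],[1,[0,0,18],0],[1,[0,0,20],0],[1,[0,0,18],0],[1,[0,0,12],0],[1,[0,0,7],0],[1,[0,0,3],0],[1,[0,0,2],0]]'
python3 -m jog '[[1,[0,0,1],0],[1,[0,0,1],0],[1,[0,0,0],0],[0.05,[0,0,0],0],[0.05,[0,0,0],0],[0.05,[0,0,0],0],[0.05,[0,0,0],0],[0.05,[0,0,0],0]]'
python3 -m jog '[[0.05,[0,0,-10],0],[0.05,[0,0,-20],0],[0.05,[0,0,-25],0],[0.05,[0,0,-25],0],[0.05,[0,0,-25],0],[0,[0,0,-25],0],[0,[0,0,0],0],[0,[0,0,0],0]]'
python3 - <<'E'
from h import *
cap('top','t7');im,P=cloud('t7');s=P.reshape(-1,3)
for n,c in dict(blue=(622,-422),yel=(461,-437)).items():
    k=s[(s[:,2]>53)&(s[:,2]<66)&(np.hypot(s[:,0]-c[0],s[:,1]-c[1])<60)]; print(n,len(k),cv2.minEnclosingCircle(k[:,:2].astype(np.float32)))
go(622.5,-422.4,150,6.2)
E
```

```text
time_s: 30.95
eef_pos: [610.1, -112.3, 38.3]
eef_rot: [0.668, 0.744, 0.0, 0.0]
force: [-3.4, 0.6, 4.2]
finger_gap: 56.5
finger_force: 75.1
time_s: 31.62
eef_pos: [609.9, -112.3, 36.3]
eef_rot: [0.668, 0.744, -0.0, 0.0]
force: [0.2, 0.3, -0.3]
finger_gap: 81.2
finger_force: 0.0
time_s: 32.28
eef_pos: [611.3, -112.7, 169.4]
eef_rot: [0.668, 0.744, 0.001, 0.002]
force: [-0.4, 0.1, -1.2]
finger_gap: 85.4
finger_force: 0.0
blue 372 ((622.6248168945312, -422.3837585449219), 29.528974533081055)
yel 390 ((462.4000549316406, -437.60943603515625), 29.817411422729492)
at [ 610.2 -112.3  167.1] yaw 6.2 tilt [ 0.001 -0.    -1.   ] shift [-309.6  -21.    17.3] roll -0.0 t 32.33
```

```bash
python3 -m jog '[[0,[-30,-2,3],0],[0,[-35,-2.4,3],0],[0,[-35,-2.4,3],0],[0,[-35,-2.4,3],0],[0,[-35,-2.4,3],0],[0,[-35,-2.4,3],0],[0,[-35,-2.4,3],0],[0,[-35,-2.4,3],0]]' >/dev/null
python3 -m jog '[[0,[-34,-2.2,3],0],[0,[0,0,10],0],[0,[0,0,10],0],[0,[0,0,0],0],[0,[0,0,0],0],[0,[0,0,0],0],[0,[0,0,0],0],[0,[0,0,0],0]]' >/dev/null
python3 - <<'E'
from h import *
cap('wrist','w9'); im,P=cloud('w9'); s=P.reshape(-1,3)
k=s[(s[:,2]>56)&(s[:,2]<63)&(np.hypot(s[:,0]-622,s[:,1]+422)<60)]; c,r=cv2.minEnclosingCircle(k[:,:2].astype(np.float32)); print(len(k),c,r)
go(*c,26,6.2)
b=P[(P[...,2]>80)&(P[...,2]<180)]; print('near tall',len(b), np.nanmin(b,0) if len(b) else '')
E
```

```text
10102 (622.6610107421875, -421.8825988769531) 29.45231056213379
at [ 622.7 -421.2  120.4] yaw 6.2 tilt [ 0.001 -0.001 -1.   ] shift [-0.5 -0.2 94.4] roll 0.0 t 33.72
near tall 41238 [ 551.63064605 -437.21379033   80.00210583]
```

The blue tin is 28 mm from the mortar, so I roll the fingers away from it before going down.

```bash
python3 -m jog '[[0,[-0.5,-0.2,0],7.1],[0,[0,0,0],7.1],[0,[0,0,0],7.1],[0,[0,0,0],7.1],[0,[0,0,0],7.1],[0,[0,0,0],7.1],[0,[0,0,0],7.1],[0.08,[0,0,0],0]]'
python3 -m jog '[[0.08,[0,0,15],0],[0.08,[0,0,18],0],[0.08,[0,0,18],0],[0.08,[0,0,15],0],[0.08,[0,0,13],0],[0.08,[0,0,9],0],[0.08,[0,0,6],0],[0.08,[0,0,0],0]]'
python3 -m jog '[[1,[0,0,0],0],[1,[0,0,0],0],[1,[0,0,0],0],[1,[0,0,0],0],[1,[0,0,0],0],[1,[0,0,0],0],[1,[0,0,0],0],[1,[0,0,0],0]]' 70
python3 -m jog '[[1,[0,0,-6],0],[1,[0,0,-12],0],[1,[0,0,-18],0],[1,[0,0,-18],0],[1,[0,0,-18],0],[1,[0,0,-18],0],[1,[0,0,-18],0],[1,[0,0,-16],0]]'
python3 -m jog '[[1,[0,0,0],-7.1],[1,[0,0,0],-7.1],[1,[0,0,0],-7.1],[1,[0,0,0],-7.1],[1,[0,0,0],-7.1],[1,[0,0,0],-7.1],[1,[0,0,0],-7.1],[1,[0,0,0],0]]'
python3 - <<'E'
from h import *
go(592.4,47,37,6.2)
E
```

```text
time_s: 34.38
eef_pos: [622.3, -422.1, 120.0]
eef_rot: [0.919, 0.394, 0.0, 0.0]
force: [-0.7, 0.2, -0.5]
finger_gap: 78.8
finger_force: 0.0
time_s: 35.05
eef_pos: [621.3, -421.6, 23.3]
eef_rot: [0.919, 0.395, -0.001, -0.001]
force: [-0.7, -0.2, -0.1]
finger_gap: 78.7
finger_force: 0.0
time_s: 35.72
eef_pos: [622.9, -423.0, 27.0]
eef_rot: [0.919, 0.394, 0.001, 0.001]
force: [0.2, -1.0, 6.6]
finger_gap: 56.5
finger_force: 75.2
time_s: 36.38
eef_pos: [621.7, -421.9, 150.4]
eef_rot: [0.919, 0.394, -0.0, -0.0]
force: [0.9, -0.0, -2.1]
finger_gap: 56.4
finger_force: 75.0
time_s: 37.05
eef_pos: [621.7, -421.9, 149.0]
eef_rot: [0.667, 0.745, -0.0, -0.001]
force: [-0.2, 0.1, -2.3]
finger_gap: 56.4
finger_force: 74.7
at [ 621.7 -421.9  149. ] yaw 6.3 tilt [-0.001  0.001 -1.   ] shift [469.2  22.2 112.4] roll 0.1 t 37.05
```

```bash
python3 -m jog '[[1,[12,0.6,0],0],[1,[25,1.2,0],0],[1,[28,1.3,0],0],[1,[28,1.3,0],0],[1,[28,1.3,0],0],[1,[28,1.3,0],0],[1,[28,1.3,0],0],[1,[28,1.3,0],0]]' >/dev/null
python3 -m jog '[[1,[28,1.3,0],0],[1,[28,1.3,0],0],[1,[28,1.3,0],0],[1,[28,1.3,0],0],[1,[28,1.3,0],0],[1,[28,1.3,0],0],[1,[28,1.3,0],0],[1,[28,1.3,0],0]]' >/dev/null
python3 -m jog '[[1,[20,1,0],0],[1,[12,0.6,0],0],[1,[6,0.3,5],0],[1,[0,0,10],0],[1,[0,0,5],0],[1,[0,0,0],0],[1,[0,0,0],0],[1,[0,0,0],0]]'
python3 - <<'E'
from h import *
go(592.4,45,36,6.2)
E
```

```text
time_s: 39.05
eef_pos: [593.8, 43.4, 129.1]
eef_rot: [0.669, 0.744, -0.0, -0.0]
force: [-0.7, -0.8, -2.5]
finger_gap: 56.8
finger_force: 74.8
at [593.8  43.4 129.1] yaw 6.1 tilt [-0. -0. -1.] shift [ 1.7 -1.2 93.1] roll -0.1 t 39.05
```

```bash
python3 -m jog '[[1,[1,-1,12],0],[1,[0,0,18],0],[1,[0,0,20],0],[1,[0,0,18],0],[1,[0,0,12],0],[1,[0,0,6],0],[1,[0,0,3],0],[1,[0,0,2],0]]'
python3 -m jog '[[1,[0,0,1],0],[1,[0,0,1],0],[1,[0,0,0],0],[0.05,[0,0,0],0],[0.05,[0,0,0],0],[0.05,[0,0,0],0],[0.05,[0,0,0],0],[0.05,[0,0,0],0]]'
python3 -m jog '[[0.05,[0,0,-10],0],[0.05,[0,0,-20],0],[0.05,[0,0,-25],0],[0.05,[0,0,-25],0],[0.05,[0,0,-25],0],[0,[0,0,-25],0],[0,[0,0,0],0],[0,[0,0,0],0]]'
python3 - <<'E'
from h import *
cap('top','t8');im,P=cloud('t8');s=P.reshape(-1,3)
c=(461,-437)
k=s[(s[:,2]>53)&(s[:,2]<66)&(np.hypot(s[:,0]-c[0],s[:,1]-c[1])<60)]; print(len(k),cv2.minEnclosingCircle(k[:,:2].astype(np.float32)))
cap('wrist','w10'); go(461.5,-437.5,130,6.2)
E
```

```text
time_s: 39.72
eef_pos: [592.9, 45.2, 38.4]
eef_rot: [0.668, 0.744, 0.0, 0.0]
force: [1.2, -1.0, -2.6]
finger_gap: 56.5
finger_force: 74.8
time_s: 40.38
eef_pos: [592.9, 45.3, 36.7]
eef_rot: [0.668, 0.744, 0.0, 0.0]
force: [-0.6, -0.0, -0.3]
finger_gap: 81.1
finger_force: 0.0
time_s: 41.05
eef_pos: [594.1, 45.3, 169.4]
eef_rot: [0.668, 0.744, 0.002, 0.002]
force: [-0.0, 0.7, -1.5]
finger_gap: 85.6
finger_force: 0.0
395 ((460.5341796875, -437.62042236328125), 29.73829460144043)
at [592.1  45.4 165.7] yaw 6.2 tilt [-0.001  0.    -1.   ] shift [-466.1 -181.6   35.8] roll -0.0 t 41.15
```

```bash
python3 -m jog '[[0,[-29,-11.4,2],0],[0,[-29,-11.4,2],0],[0,[-29,-11.4,2],0],[0,[-29,-11.4,2],0],[0,[-29,-11.4,2],0],[0,[-29,-11.4,2],0],[0,[-29,-11.4,2],0],[0,[-29,-11.4,2],0]]' >/dev/null
python3 -m jog '[[0,[-29,-11.4,2],0],[0,[-29,-11.4,2],0],[0,[-29,-11.4,2],0],[0,[-29,-11.4,2],0],[0,[-29,-11.4,2],0],[0,[-29,-11.4,2],0],[0,[-29,-11.4,2],0],[0,[-29,-11.4,2],0]]' >/dev/null
python3 -m jog '[[0,[0,0,5],0],[0,[0,0,5],0],[0,[0,0,0],0],[0,[0,0,0],0],[0,[0,0,0],0],[0,[0,0,0],0],[0,[0,0,0],0],[0,[0,0,0],0]]' >/dev/null
python3 - <<'E'
from h import *
cap('wrist','w11'); im,P=cloud('w11'); s=P.reshape(-1,3)
k=s[(s[:,2]>56)&(s[:,2]<63)&(np.hypot(s[:,0]-461,s[:,1]+437)<60)]; c,r=cv2.minEnclosingCircle(k[:,:2].astype(np.float32)); print(len(k),c,r)
go(*c,26,6.2)
E
```

```text
9664 (461.38592529296875, -437.4994812011719) 29.393512725830078
at [ 461.4 -435.3  124.7] yaw 6.2 tilt [ 0.    -0.001 -1.   ] shift [-2.1 -0.2 98.7] roll -0.0 t 43.2
```

```bash
python3 -m jog '[[0,[-2,0,16],0],[0,[0,0,19],0],[0,[0,0,19],0],[0,[0,0,16],0],[0,[0,0,14],0],[0,[0,0,9],0],[0,[0,0,6],0],[0,[0,0,0],0]]'
python3 -m jog '[[1,[0,0,0],0],[1,[0,0,0],0],[1,[0,0,0],0],[1,[0,0,0],0],[1,[0,0,0],0],[1,[0,0,0],0],[1,[0,0,0],0],[1,[0,0,0],0]]' 70
python3 -m jog '[[1,[0,0,-6],0],[1,[0,0,-12],0],[1,[0,0,-18],0],[1,[0,0,-18],0],[1,[0,0,-18],0],[1,[0,0,-18],0],[1,[0,0,-18],0],[1,[0,0,-16],0]]'
python3 - <<'E'
from h import *
go(601,-33.5,36,6.2)
E
```

```text
time_s: 43.87
eef_pos: [460.8, -436.9, 24.0]
eef_rot: [0.668, 0.744, 0.0, -0.001]
force: [1.3, 0.4, 0.8]
finger_gap: 85.2
finger_force: 0.0
time_s: 44.53
eef_pos: [462.2, -438.7, 27.1]
eef_rot: [0.668, 0.744, -0.0, 0.002]
force: [0.1, -0.5, 6.2]
finger_gap: 56.4
finger_force: 75.1
time_s: 45.2
eef_pos: [461.1, -437.3, 150.8]
eef_rot: [0.668, 0.744, 0.0, -0.0]
force: [-0.3, 0.4, -0.5]
finger_gap: 56.3
finger_force: 74.7
at [ 461.1 -437.3  150.8] yaw 6.2 tilt [ 0.  0. -1.] shift [386.4 182.4 114.8] roll -0.0 t 45.2
```

```bash
python3 -m jog '[[1,[12,5.7,0],0],[1,[22,10.4,0],0],[1,[25,11.8,0],0],[1,[25,11.8,0],0],[1,[25,11.8,0],0],[1,[25,11.8,0],0],[1,[25,11.8,0],0],[1,[25,11.8,0],0]]' >/dev/null
python3 -m jog '[[1,[25,11.8,0],0],[1,[25,11.8,0],0],[1,[25,11.8,0],0],[1,[25,11.8,0],0],[1,[25,11.8,0],0],[1,[25,11.8,0],0],[1,[25,11.8,0],0],[1,[15,7.1,0],0]]' >/dev/null
python3 -m jog '[[1,[10,4.7,0],0],[1,[2.4,1.1,0],0],[1,[0,0,5],0],[1,[0,0,10],0],[1,[0,0,5],0],[1,[0,0,0],0],[1,[0,0,0],0],[1,[0,0,0],0]]'
python3 - <<'E'
from h import *
cap('wrist','w12'); cv2.imwrite('pics/v12.png',cv2.resize(cloud('w12')[0],(480,360))); go(601,-33.5,36,6.2)
E
```

```text
time_s: 47.2
eef_pos: [601.1, -34.5, 129.2]
eef_rot: [0.668, 0.744, -0.0, -0.0]
force: [-0.2, 0.4, -1.1]
finger_gap: 56.1
finger_force: 74.7
at [601.3 -34.3 129.6] yaw 6.1 tilt [ 0. -0. -1.] shift [ 0.9 -0.2 93.6] roll -0.1 t 47.25
```

View pics/v12.png

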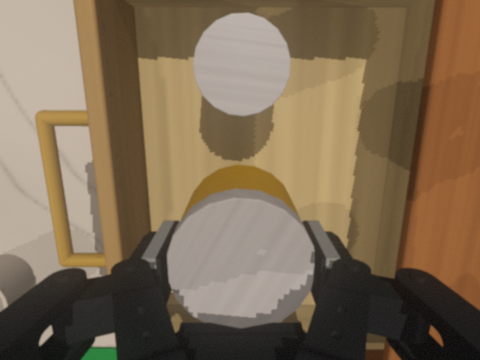

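The blue tin stands upright at (242,65) in the drawer, and the held tin hangs between it and the red one. I lower it into the middle slot.

```bash
python3 -m jog '[[1,[1,0,12],0],[1,[0,0,18],0],[1,[0,0,20],0],[1,[0,0,18],0],[1,[0,0,12],0],[1,[0,0,7],0],[1,[0,0,3],0],[1,[0,0,2],0]]'
python3 -m jog '[[1,[0,0,1],0],[1,[0,0,1],0],[1,[0,0,0],0],[0.05,[0,0,0],0],[0.05,[0,0,0],0],[0.05,[0,0,0],0],[0.05,[0,0,0],0],[0.05,[0,0,0],0]]'
python3 -m jog '[[0.05,[0,0,-10],0],[0.05,[0,0,-20],0],[0.05,[0,0,-25],0],[0.05,[0,0,-25],0],[0.05,[0,0,-25],0],[0.75,[0,0,-25],0],[0.75,[0,0,0],0],[0.75,[0,0,0],0]]'
python3 -m jog '[[0.75,[0,-25,0],0],[0.75,[0,-30,0],0],[0.75,[0,-30,0],0],[0.75,[0,-30,0],0],[0.75,[0,-10,0],0],[0.75,[0,0,0],0],[0.75,[0,0,0],0],[0.75,[0,0,0],0]]'
python3 - <<'E'
from h import *
cap('wrist','w13'); cap('top','t9'); a=cloud('t9')[0]
cv2.imwrite('pics/v13.png',np.hstack([cv2.resize(cloud('w13')[0],(400,300)),cv2.resize(a[110:290,220:460],(400,300))]))
im,P=cloud('w13'); s=P.reshape(-1,3); k=s[(s[:,2]>66)&(s[:,2]<75)&(np.abs(s[:,1]+48)<30)&(s[:,0]<495)&(s[:,0]>455)]
print(len(k),cv2.minAreaRect(k[:,:2].astype(np.float32)) if len(k) else '')
go(476,-48,46,6.2)
E
```

```text
time_s: 47.92
eef_pos: [601.3, -32.9, 37.2]
eef_rot: [0.668, 0.744, 0.0, 0.0]
force: [0.1, -0.2, -1.5]
finger_gap: 56.3
finger_force: 74.7
time_s: 48.58
eef_pos: [601.0, -32.9, 35.2]
eef_rot: [0.668, 0.744, -0.0, 0.0]
force: [-0.7, -0.8, 0.2]
finger_gap: 81.2
finger_force: 0.0
time_s: 49.25
eef_pos: [602.5, -33.1, 168.4]
eef_rot: [0.668, 0.744, 0.001, 0.002]
force: [-0.2, -0.0, -0.2]
finger_gap: 46.5
finger_force: 0.0
time_s: 49.92
eef_pos: [477.1, -46.2, 164.9]
eef_rot: [0.668, 0.744, -0.0, -0.0]
force: [0.8, -0.0, 0.4]
finger_gap: 21.4
finger_force: 0.0
1701 ((477.838134765625, -47.852012634277344), (9.830354690551758, 60.806392669677734), 5.8353095054626465)
at [477.5 -46.2 165.1] yaw 6.2 tilt [-0.  0. -1.] shift [ -1.7  -1.6 119.1] roll -0.0 t 50.02
```

View pics/v13.png

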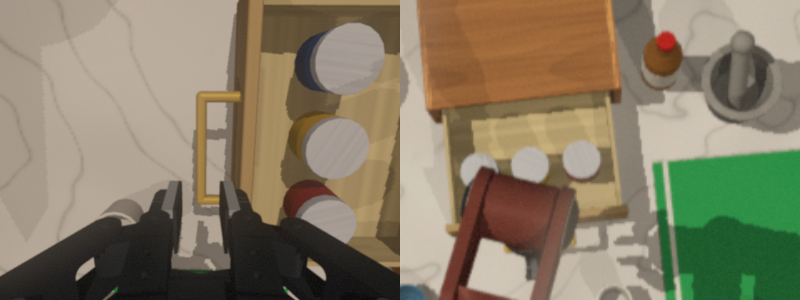

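All three tins stand upright in the drawer: blue (345,58), yellow (335,147) and red (328,218) in the left half, with the mat empty on the right. I re-grip the bar and push gently.

```bash
python3 -m jog '[[0.75,[0,-0.7,20],0],[0.75,[0,0,25],0],[0.75,[0,0,20],0],[0.75,[0,0,20],0],[0.75,[0,0,15],0],[0.75,[0,0,10],0],[0.75,[0,0,6],0],[0.75,[0,0,3],0]]'
python3 -m jog '[[1,[0,0,0],0],[1,[0,0,0],0],[1,[0,0,0],0],[1,[0,0,0],0],[1,[0,0,0],0],[1,[0,0,0],0],[1,[0,0,0],0],[1,[0,0,0],0]]' 80
python3 -m jog '[[1,[0,1,0],0],[1,[0,2,0],0],[1,[0,3,0],0],[1,[0,4,0],0],[1,[0,5,0],0],[1,[0,6,0],0],[1,[0,6,0],0],[1,[0,6,0],0]]'
python3 -m jog '[[1,[0,6,0],0],[1,[0,6,0],0],[1,[0,6,0],0],[1,[0,6,0],0],[1,[0,6,0],0],[1,[0,6,0],0],[1,[0,6,0],0],[1,[0,6,0],0]]'
python3 -m jog '[[1,[0,6,0],0],[1,[0,6,0],0],[1,[0,6,0],0],[1,[0,6,0],0],[1,[0,6,0],0],[1,[0,6,0],0],[1,[0,6,0],0],[1,[0,6,0],0]]'
```

```text
time_s: 50.68
eef_pos: [476.1, -46.2, 45.5]
eef_rot: [0.668, 0.744, -0.0, -0.001]
force: [0.1, -0.9, 0.1]
finger_gap: 21.0
finger_force: 0.0
time_s: 51.35
eef_pos: [476.4, -46.3, 46.5]
eef_rot: [0.668, 0.744, 0.0, 0.0]
force: [3.7, -0.1, -7.2]
finger_gap: 7.5
finger_force: 77.8
time_s: 52.02
eef_pos: [509.7, -42.8, 46.4]
eef_rot: [0.668, 0.744, -0.0, 0.0]
force: [-2.0, -0.2, 0.1]
finger_gap: 7.1
finger_force: 78.7
time_s: 52.68
eef_pos: [557.4, -37.8, 46.5]
eef_rot: [0.668, 0.744, -0.0, 0.0]
force: [-1.3, -2.6, 1.2]
finger_gap: 7.2
finger_force: 78.7
time_s: 53.35
eef_pos: [605.1, -32.8, 46.5]
eef_rot: [0.668, 0.744, -0.0, 0.0]
force: [-1.0, -5.3, 3.0]
finger_gap: 7.7
finger_force: 78.8
```

```bash
python3 -m jog '[[1,[0,6,0],0],[1,[0,6,0],0],[1,[0,6,0],0],[1,[0,6,0],0],[1,[0,6,0],0],[1,[0,6,0],0],[1,[0,6,0],0],[1,[0,5,0],0]]'
python3 -m jog '[[1,[0,4,0],0],[1,[0,3,0],0],[1,[0,2,0],0],[1,[0,1,0],0],[1,[0,1,0],0],[1,[0,1,0],0],[1,[0,1,0],0],[1,[0,1,0],0]]'
python3 -m jog '[[1,[0,1,0],0],[1,[0,1,0],0],[1,[0,0,0],0],[1,[0,0,0],0],[1,[0,0,0],0],[1,[0,0,0],0],[1,[0,0,0],0],[1,[0,0,0],0]]'
```

```text
time_s: 54.02
eef_pos: [652.0, -27.9, 46.5]
eef_rot: [0.668, 0.744, -0.0, 0.001]
force: [-0.9, -5.8, 2.0]
finger_gap: 7.3
finger_force: 78.7
time_s: 54.68
eef_pos: [664.5, -26.6, 46.5]
eef_rot: [0.668, 0.744, -0.001, -0.001]
force: [-9.2, -5.6, 7.3]
finger_gap: 7.1
finger_force: 82.3
time_s: 55.35
eef_pos: [664.6, -26.5, 46.5]
eef_rot: [0.668, 0.744, -0.003, -0.002]
force: [-14.0, -6.4, 9.6]
finger_gap: 6.9
finger_force: 87.0
```

The drawer reached its hard stop 189 mm in. I release and lift away.

```bash
python3 -m jog '[[0.8,[0,-2,0],0],[0.8,[0,0,0],0],[0.8,[0,0,0],0],[0.8,[0,0,0],0],[0.8,[0,0,-15],0],[0.8,[0,0,-25],0],[0.8,[0,0,-30],0],[0.8,[0,0,-30],0]]'
python3 -m jog '[[0.8,[0,-30,-5],0],[0.8,[0,-35,-5],0],[0.8,[0,-35,-5],0],[0.8,[0,-35,0],0],[0.8,[0,-35,0],0],[0.8,[0,-20,0],0],[0.8,[0,0,0],0],[0.8,[0,0,0],0]]'
python3 - <<'E'
from h import *
cap('scene','s9'); cap('top','t10'); cap('wrist','w14')
cv2.imwrite('pics/v14.png',np.hstack([cloud('s9')[0][130:410,130:530],cloud('t10')[0][60:340,80:480]]))
im,P=cloud('w14'); s=P.reshape(-1,3); k=s[(s[:,2]>66)&(s[:,2]<75)&(np.abs(s[:,1]+27)<30)&(s[:,0]<680)&(s[:,0]>640)]
print(len(k),cv2.minAreaRect(k[:,:2].astype(np.float32)) if len(k) else ''); st()
E
```

```text
time_s: 56.02
eef_pos: [664.8, -24.5, 146.3]
eef_rot: [0.668, 0.744, 0.001, -0.001]
force: [0.2, -0.4, -0.7]
finger_gap: 17.2
finger_force: 0.0
time_s: 56.68
eef_pos: [476.1, -45.6, 161.5]
eef_rot: [0.668, 0.744, 0.001, 0.0]
force: [0.4, 0.7, 0.8]
finger_gap: 17.0
finger_force: 0.0
627 ((658.2684936523438, -34.907188415527344), (7.12795877456665, 46.13730239868164), 14.20172119140625)
{'time_s': 56.833, 'joint_pos': [-0.252, -0.255, 2.016, 0.001, 1.379, -0.36], 'eef_pos': [477.205, -45.946, 161.717], 'eef_rot': [0.668, 0.744, 0.001, 0.0], 'force': [0.167, -0.606, -0.145], 'finger_gap': 16.955, 'finger_force': 0.0}
```

View pics/v14.png

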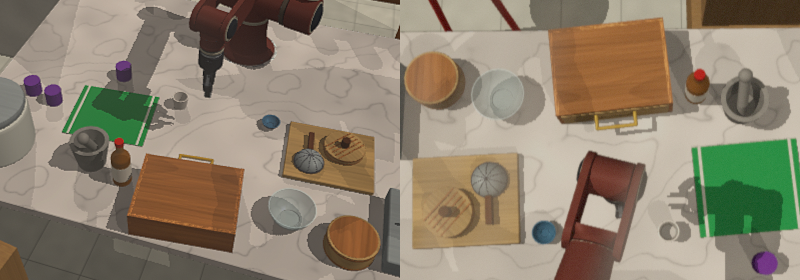

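The board holds the lid and sieve, the mat is empty and the bystanders have not moved. The drawer looks shut, but I check the bar from above, as before the pull (it was at 659.1 then).

```bash
python3 -m jog '[[1,[0,25,0],0],[1,[0,30,0],0],[1,[0,30,0],0],[1,[0,30,0],0],[1,[0,25,0],0],[1,[0,0,0],0],[1,[0,0,0],0],[1,[0,0,0],0]]'
python3 - <<'E'
from h import *
cap('wrist','w15'); im,P=cloud('w15'); s=P.reshape(-1,3); k=s[(s[:,2]>66)&(s[:,2]<75)&(np.abs(s[:,1]+27)<30)&(s[:,0]<685)&(s[:,0]>640)]
print(len(k),cv2.minAreaRect(k[:,:2].astype(np.float32)));go(630,-30,58,6.2)
E
```

```text
time_s: 57.5
eef_pos: [615.3, -31.0, 160.6]
eef_rot: [0.668, 0.744, -0.0, -0.001]
force: [-0.7, -0.3, -0.2]
finger_gap: 0.1
finger_force: 0.0
1755 ((662.36328125, -26.791683197021484), (10.165799140930176, 60.64175033569336), 5.922815322875977)
at [614.9 -31.1 160.8] yaw 6.2 tilt [-0.001  0.    -1.   ] shift [ -0.6  15.3 102.8] roll -0.0 t 57.55
```

The bar reads 662.4, against about 665 at the stop, so the release may have dragged it 2–3 mm. I push it home with shut fingers from the front.

```bash
python3 -m jog '[[1,[0,0,15],0],[1,[0,0,20],0],[1,[0,0,20],0],[1,[0,0,20],0],[1,[0,0,15],0],[1,[0,0,10],0],[1,[0,0,3],0],[1,[0,0,0],0]]'
python3 -m jog '[[1,[0,5,0],0],[1,[0,5,0],0],[1,[0,5,0],0],[1,[0,4,0],0],[1,[0,3,0],0],[1,[0,2,0],0],[1,[0,2,0],0],[1,[0,0,0],0]]'
python3 -m jog '[[1,[0,1,0],0],[1,[0,1,0],0],[1,[0,1,0],0],[1,[0,1,0],0],[1,[0,1,0],0],[1,[0,1,0],0],[1,[0,0,0],0],[1,[0,0,0],0]]'
```

```text
time_s: 58.22
eef_pos: [614.4, -31.3, 57.7]
eef_rot: [0.668, 0.744, -0.0, -0.001]
force: [0.3, -0.3, 0.1]
finger_gap: 0.2
finger_force: 0.0
time_s: 58.88
eef_pos: [641.4, -28.5, 58.3]
eef_rot: [0.668, 0.744, 0.0, 0.0]
force: [-0.0, 0.0, 1.0]
finger_gap: -0.1
finger_force: 0.0
time_s: 59.55
eef_pos: [647.0, -27.9, 58.3]
eef_rot: [0.668, 0.744, -0.0, -0.0]
force: [-0.7, -0.1, 0.7]
finger_gap: 0.0
finger_force: 0.5
```

```bash
python3 -m jog '[[1,[0,1,0],0],[1,[0,1,0],0],[1,[0,1,0],0],[1,[0,1,0],0],[1,[0,0,0],0],[1,[0,0,0],0],[1,[0,0,0],0],[1,[0,0,0],0]]'
python3 -m jog '[[1,[0,1,0],0],[1,[0,1,0],0],[1,[0,1,0],0],[1,[0,0,0],0],[1,[0,0,0],0],[1,[0,0,0],0],[1,[0,0,0],0],[1,[0,0,0],0]]'
```

```text
time_s: 60.22
eef_pos: [648.8, -27.7, 58.2]
eef_rot: [0.668, 0.744, -0.002, -0.002]
force: [-10.3, -0.9, 6.4]
finger_gap: -0.1
finger_force: 6.0
time_s: 60.88
eef_pos: [649.0, -27.7, 58.1]
eef_rot: [0.668, 0.744, -0.005, -0.005]
force: [-19.4, -2.5, 13.8]
finger_gap: -0.3
finger_force: 12.1
```

It now sits hard against its stop. I back off, lift and check once more.

```bash
python3 -m jog '[[1,[0,-8,0],0],[1,[0,-20,0],0],[1,[0,-15,0],0],[1,[0,0,-25],0],[1,[0,0,-30],0],[1,[0,0,-30],0],[1,[0,0,-20],0],[1,[0,0,0],0]]'
python3 - <<'E'
from h import *
cap('wrist','w16'); im,P=cloud('w16'); s=P.reshape(-1,3); k=s[(s[:,2]>66)&(s[:,2]<75)&(np.abs(s[:,1]+27)<30)&(s[:,0]<685)&(s[:,0]>640)]
print(len(k),cv2.minAreaRect(k[:,:2].astype(np.float32)));cap('top','t11');im,P=cloud('t11')
for f in('t1','t11'):
    im,P=cloud(f);s=P.reshape(-1,3)
    for n,c,zl,zh in(('cup',(395,-161),25,55),('bottle',(760,-237),100,190),('mortar',(722,-356),85,110)):
        k=s[(s[:,2]>zl)&(s[:,2]<zh)&(np.hypot(s[:,0]-c[0],s[:,1]-c[1])<70)]; print(f,n,len(k),k[:,:2].mean(0).round(1) if len(k) else '')
close_job()
E
```

```text
time_s: 61.55
eef_pos: [615.2, -32.2, 170.2]
eef_rot: [0.668, 0.744, 0.003, 0.005]
force: [0.2, 0.1, 0.6]
finger_gap: 0.2
finger_force: 0.0
1632 ((665.3404541015625, -26.87664031982422), (10.188329696655273, 60.79953384399414), 6.039492607116699)
t1 cup 157 [ 395.7 -160.9]
t1 bottle 493 [ 756.  -238.3]
t1 mortar 830 [ 720.9 -357. ]
t11 cup 155 [ 395.5 -161. ]
t11 bottle 490 [ 756.3 -237.7]
t11 mortar 850 [ 721.2 -357.1]
the job is handed in; nothing more can be done
```

I handed the job in at about 62 s: the lid and sieve lie flat side by side on the board, the red, blue and yellow/orange tins stand in the drawer pushed fully shut, and none of the bystanders were disturbed.

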